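# Work both sprung corners of a mirror mount to their marks

## Task

Check the spring travel of the mirror tilt mount on the bench: with the fingertips, gently press the blue corner pad down until its black pointer stands at the red band on the scale behind it, keep it there for about a second, then let it spring back up; after that do the same with the yellow corner pad. Never push a pointer past its red band, press only one corner at a time, and leave the red bands and the loose things around the mount where they are: nothing is to be gripped or lifted. Finish clear of everything.

Things in the scene. Friction and masses are not known exactly. Their poses are not given: they have to be found in the camera images.
- mount: Mirror tilt mount, bolted down. Origin under its dark cross-shaped base (276 mm in y, 160 in x, 12 thick); x points away from the robot at yaw 0. Aluminium plate (122 mm, turned 45 degrees) with round mirror (top 69 mm high), on a ball at its far corner and springs at left (blue) and right (yellow). Scales end 74 mm high. Behind it a stiff cable rises from (0.53, 0.05, 0.01) to (0.65, -0.15, 0.19): keep clear.
- pad_blue (a point): Centre of the top face of the blue press pad, a disc 22 mm across, 5 mm thick, on the left (+y of the mount) corner of the tilt plate, 100 mm from the ball pivot, 69 mm above the bench at rest. It moves down with the plate; its spring takes about 2 N to start and 0.3 N more per mm of pad travel (at most 7 N at the mark).
- pointer_blue (a point): Tip of the thin black pointer (3.4 mm thick) beside the blue corner, fixed to the tilt plate; 60 mm above the bench at rest. When the blue pad is pressed it drops in front of its white scale, 1.5 mm for each mm of pad travel (30 mm at most). Pressing the yellow pad hardly moves it.
- mark_blue (a point): Centre of the red band (8 mm high, 29 mm wide) on the white scale behind the blue pointer, 10 to 23 mm below the resting pointer, set differently every time; the scale faces the robot side (-x of the mount) and stands 8 mm behind the pointer tip, 55 mm from the pad. It is clamped stiffly and is not to be touched.
- tilt_blue (a joint): Tilt of the plate at the blue corner, rad: 0 at rest (upper stop), grows as the blue pad is pressed, 0.2 at the lower stop; the pad drops 100 mm and the pointer 151 mm per rad. Springs back to 0 when let go.
- pad_yellow (a point): Centre of the top face of the yellow press pad, a disc 22 mm across, 5 mm thick, on the right (-y of the mount) corner of the tilt plate, 100 mm from the ball pivot, 69 mm above the bench at rest. It moves down with the plate; its spring takes about 2 N to start and 0.3 N more per mm of pad travel (at most 7 N at the mark).
- pointer_yellow (a point): Tip of the thin black pointer (3.4 mm thick) beside the yellow corner, fixed to the tilt plate; 60 mm above the bench at rest. When the yellow pad is pressed it drops in front of its white scale, 1.5 mm for each mm of pad travel (30 mm at most). Pressing the blue pad hardly moves it.
- mark_yellow (a point): Centre of the red band (8 mm high, 29 mm wide) on the white scale behind the yellow pointer, 10 to 23 mm below the resting pointer, set differently every time; the scale faces the robot side (-x of the mount) and stands 8 mm behind the pointer tip, 55 mm from the pad. It is clamped stiffly and is not to be touched.
- tilt_yellow (a joint): Tilt of the plate at the yellow corner, rad: 0 at rest (upper stop), grows as the yellow pad is pressed, 0.2 at the lower stop; the pad drops 100 mm and the pointer 151 mm per rad. Springs back to 0 when let go.
- battery: Loose bystander: dark navy camera battery standing on end, 38x22x69 mm. Origin at the centre of its underside.
- lens_barrel: Loose bystander: black lens barrel with a thin red ring, standing, 55 mm across, 48 mm high. Origin at the centre of its underside.
- red_driver: Loose bystander: screwdriver with red handle lying behind the mount, 21x181x20 mm, long along its y. Origin at the centre of its underside.
- lens_cap: Loose bystander: black lens cap lying flat, 69 mm across, 12 mm thick. Origin at the centre of its underside.
- orange_tape: Loose bystander: flat roll of orange tape, 57 mm across, 12 mm thick. Origin at the centre of its underside.
- blue_tray: Loose bystander: small blue parts tray, 74x94x26 mm. Origin at the centre of its underside.
- mouse: Loose bystander: black computer mouse, 114x54x40 mm. Origin at the centre of its underside.

How it is judged:
By the outcome, as a careful person would: the job done as asked, in the order asked, and still so for the second after the job is handed in, with the robot touching nothing.
It also fails if it takes over 54 s, if anything falls off the work surface, if the arm or the gripper's body presses on something with over 40 N, if the wrist force passes 120 N, or if a joint passes its speed limit or range.

## Robot

A 7-joint arm with a two-finger parallel gripper is mounted at the origin on a cart in front of the work surface, level with it; the furniture and walls round the work are solid. World frame = base frame: x ahead of the robot, y to its left, z up, the work surface at z = 0. Lengths are in mm, angles in rad, forces in N, time in s.
With the tool pointing down it reaches from about 350 to 900 mm from the base axis. Payload 19.9 kg.
Tool frame: the origin (TCP) lies midway between the tips of the shut fingers; the grasp point (between the pads) lies 19 mm behind it; z points along the fingers, x is the direction in which the jaws open and shut, and the axes are right-handed (so a half turn about z gives the same grasp; the last joint's range is limited). The gripper opens to 94 mm and grips with 3 to 60 N. Pads are 16 mm wide; open, the fingers measure 119 mm over their backs; the gripper's body (75 mm by 177 mm) begins 78 mm behind the grasp point.
Start: joints at [-1.347, 0.417, -0.01, 1.614, 0.005, 1.111, -0.053], TCP at [164.167, 603.03, 180.925] pointing down, gripper open.
Joint ranges: [-2.81, 2.81], [-0.39, 2.02], [-1.27, 1.25], [0.06, 2.57], [-1.19, 4.33], [0.19, 2], [-2.82, 2.82]. Speed limits (rad/s): [1.89, 1.89, 2.39, 2.39, 3.01, 3.01, 3.01].

## Interface

Orientations are given as a unit quaternion [x, y, z, w].
In Python, from cell import * gives the robot as it stands. The module is installed in compiled form; this text tells all that it offers.
- The arm moves only by the shell command python3 -m creep 'ROWS'. ROWS is JSON, one flat list of numbers, 5 for each row, row after row: the finger opening in cm, from 0 to 9.4, then the shift along the tool's x, y, z in cm, then the turn about the tool's z in degrees. A call has 1 to 20 rows; each row shifts and turns the pose as measured when the row begins, along the tool's axes as they then stand; what a row does not reach is not made up. A row lasts 1/10 s, in which the tool goes at most 50 mm and 8.59 degrees, less where a joint would pass 70% of its speed; a pose out of reach is approached as far as the arm can. A call with a gripper value outside its range is refused whole. The fingers move at their own pace and stop on an object; the grip force is fixed at half the most. Time passes only in rows, so rows that do not move let the fingers close. It gives the time, the measured TCP pose, the force and the opening at its end, in the units of the state.
- state(): the state, without advancing time (a new reading comes with each control period).
- snapshot(name): name is "side" or "top"; returns a dict with "image" (400x640x3 uint8, red, green, blue), "range_z" (400x640 float32, mm along the optical axis (not along the pixel's ray), 0 where there is no reading), "fx", "fy", "cx", "cy" (pixels), "world_from_camera" (4x4, takes a point from camera to world coordinates). Camera axes: x right, y down, z forward; pixel columns grow to the right and rows downward; lengths in mm; the calibration is good to about 2 mm. A picture is of the moment at which its call begins.
- hand_in(): hands the job in, once; it reports no verdict.
Trained networks look in a picture, given as the dict that the camera call returned (one of the last four; its "shot" number tells which), for a name from the list of things; names that differ only in an ending like _2 or _b are one class to them, and where a whole thing is asked for, a point or a joint stands for the part that bears it (a point fixed in the world has none). Each returns a list of dicts, best first, with "p" (0 to 1); they miss things now and then, are a little off and sometimes report something else, mostly with a low value. They report only what shows in the picture. A call takes as long as a camera call.
- regions_of(picture, label): "pixels" (400x640 bool, what is visible of it) and "pixel" ([column, row] in pixels, amid what is visible of it).
- place_of(picture, label): "pixel" ([column, row] in pixels: a listed point, or the origin of a listed thing).
The state is a dict: "clock": time; "joint_positions": joint angles; "dq": joint speeds; "joint_efforts": joint torques, N m; "ee_pos": TCP position; "eef_rot": TCP orientation; "force": force on the tool from outside, world axes, zero at the start; "moment": the same for the moment, N m; "finger_gap": finger opening in mm.
Only numpy, scipy, OpenCV 4.12 (cv2) and the standard library are available. Lean on these libraries where they do the work, as an engineer would, in place of code of your own. Each camera call takes 0.05 s, during which the arm holds its last target. There are 200 camera calls.

## Working session

There is one attempt and no reset: what is moved stays moved. The work goes in short steps, Python scripts to look and compute and a shell command to move; the robot and the scene stay as the last step left them, time stands still between calls to the robot, and variables do not carry over. Pictures are saved under pics/ and viewed, about 8 in all and at most 12, crops included, and the job is handed in when it is done.

```bash
mkdir -p pics; cat > h.py <<'E'
from cell import *
import numpy as np, cv2
def P(s,px,z=None,r=None):
    """pixel -> world: by range reading, or by intersecting with plane z"""
    u,v=px; T=np.array(s["world_from_camera"])
    d=np.array([(u-s["cx"])/s["fx"],(v-s["cy"])/s["fy"],1.])
    if z is not None:
        w=T[:3,:3]@d; return T[:3,3]+w*(z-T[2,3])/w[2]
    if r is None:
        q=s["range_z"][int(v)-1:int(v)+2,int(u)-1:int(u)+2]; r=np.median(q[q>0])
    return (T@np.r_[d*r,1])[:3]
def save(s,n,box=None,k=1):
    im=s["image"][:,:,::-1]
    if box: x0,y0,x1,y1=box; im=im[y0:y1,x0:x1]
    cv2.imwrite("pics/"+n,cv2.resize(im,None,fx=k,fy=k,interpolation=cv2.INTER_CUBIC))
E
python3 - <<'E'
from h import *
np.set_printoptions(precision=1,suppress=True)
st=state(); print(st["clock"],st["ee_pos"],st["eef_rot"],st["force"],st["finger_gap"])
for c in("top","side"):
    s=snapshot(c); save(s,c+"0.png")
    print(c,np.array(s["world_from_camera"])[:3,3],s["fx"])
    for l,z in [("mount",0),("pad_blue",69),("pointer_blue",60),("mark_blue",None),("pad_yellow",69),("pointer_yellow",60),("mark_yellow",None)]:
        for r in place_of(s,l)[:2]:
            print(l,round(r["p"],2),np.array(r["pixel"]),P(s,r["pixel"]),P(s,r["pixel"],z) if z is not None else "")
E
```

```text
0.0 [164.1 602.7 180.3] [ 0.8  0.6 -0.   0. ] [ 0.7 -0.6  1.5] 94.17221792439632
top [ 344.6  -18.7 1389.4] 421.07952990729655
mount 0.6 [402.9 204.9] [ 458.  -242.2   71.1] [ 464.1 -254.3    0. ]
pad_blue 0.89 [384.7 193.8] [ 493.  -185.9   71.4] [ 493.3 -186.2   69. ]
pointer_blue 0.87 [368.6 196. ] [ 492.3 -140.5   13.7] [ 487.3 -136.4   60. ]
pad_yellow 0.75 [430.6 210.4] [ 440.9 -328.6   68.1] [ 440.8 -328.4   69. ]
pointer_yellow 0.66 [436.3 224.6] [ 398.8 -359.4   10.3] [ 396.8 -347.2   60. ]
mark_yellow 0.3 [413.1 168.3] [ 583.4 -287.2   15.9] 
side [  60.7 1177.4  704.5] 492.6483024068656
mount 0.9 [346.5 182.3] [ 453.3 -209.2   13.5] [ 461.  -236.4    0. ]
pad_blue 0.58 [332.9 166.6] [ 494.5 -189.    70.7] [ 495.7 -192.8   69. ]
pointer_blue 0.94 [329.8 172. ] [ 490.9 -147.6   70.1] [ 497.8 -168.7   60. ]
mark_blue 0.66 [346.9 183.7] [ 449.9 -202.5   12.1] 
mark_blue 0.6 [328.1 174.4] [ 494.7 -142.8   63.4] 
pad_yellow 0.55 [361.1 150.7] [196.8 638.3 481. ] [ 447.6 -355.7   69. ]
pad_yellow 0.35 [332.4 234.9] [396.  109.2  11. ] [368.  198.5  69. ]
```

```bash
python3 - <<'E'
from h import *
a=cv2.imread("pics/top0.png")[110:300,310:510]; b=cv2.imread("pics/side0.png")[90:280,250:450]
cv2.imwrite("pics/v1.png",np.hstack([cv2.resize(i,None,fx=2,fy=2,interpolation=2) for i in(a,b)]))
cv2.imwrite("pics/v2.png",np.vstack([cv2.resize(cv2.imread("pics/%s0.png"%c),(480,300)) for c in("top","side")]))
E
```

```text
(no output)
```

View pics/v1.png

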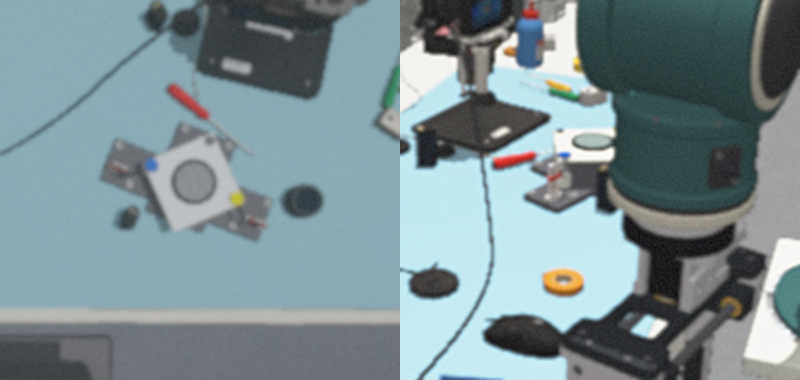

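View pics/v2.png

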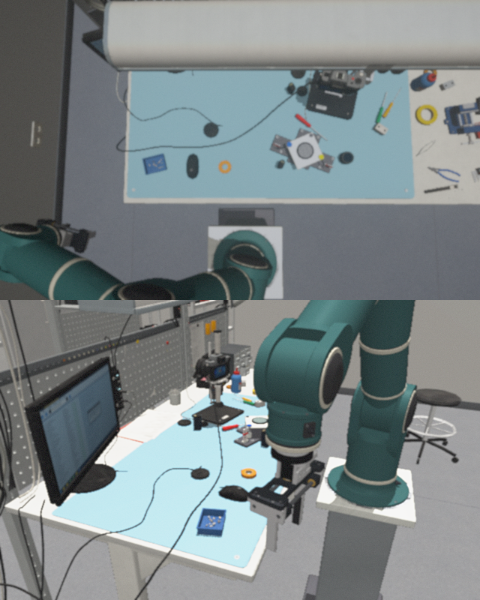

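The top view shows the blue pad at about (385,192) and the yellow pad at about (429,209). The mount is yawed about -20°, with the battery near left at (374,218) and the lens barrel to the right at (461,211). In the side view, the wrist hides the yellow half. I'll move to a hover near the blue pad with the fingers shut.

```bash
cat >> h.py <<'E'
from scipy.spatial.transform import Rotation as Ro
def go(*pts):
    st=state(); R=Ro.from_quat(st["eef_rot"]).as_matrix(); p=np.array(st["ee_pos"])
    print("p",p.round(1),"f",np.round(st["force"],1),"gap",round(st["finger_gap"],1),"t",round(st["clock"],2),"z",R[:,2].round(3),"x",R[:,0].round(3))
    for q in pts: print("to",np.round(q,1),"tool cm",(R.T@(np.array(q)-p)/10).round(2)); p=np.array(q)
E
python3 - <<'E'
from h import *
go([390,250,190],[410,-150,190],[485,-186,150])
from cell import *
s=snapshot("top")
hsv=cv2.cvtColor(s["image"],cv2.COLOR_RGB2HSV)
m=np.zeros((400,640),np.uint8); m[170:235,355:455]=1
for n,lo,hi,z in(("blue",(105,120,80),(125,255,255),69),("yellow",(20,120,100),(35,255,255),69)):
    k=cv2.inRange(hsv,lo,hi)*m; M=cv2.moments(k,True); c=(M["m10"]/M["m00"],M["m01"]/M["m00"]); print(n,M["m00"],np.round(c,1),P(s,c,z).round(1))
for l in("battery","lens_barrel","red_driver"):
    for r in place_of(s,l)[:1]: print(l,r["p"],P(s,r["pixel"],0).round(0))
E
```

```text
p [164.2 603.  181. ] f [-0.2 -0.   0.1] gap 93.7 t 0.8 z [ 0. -0. -1.] x [ 0.263  0.965 -0.   ]
to [390 250 190] tool cm [-28.13  31.06  -0.9 ]
to [ 410 -150  190] tool cm [-38.07  12.44   0.  ]
to [ 485 -186  150] tool cm [-1.5   8.18  4.  ]
blue 21.0 [385. 192.] [ 499.  -187.2   69. ]
yellow 22.0 [428.1 208.9] [ 445.5 -320.8   69. ]
battery 0.54 [ 426. -164.    0.]
lens_barrel 0.49 [ 436. -429.    0.]
red_driver 0.52 [ 591. -297.    0.]
```

```bash
python3 -m creep '[0,-3,3.3,0,0, 0,-3,3.3,0,0, 0,-3,3.3,0,0, 0,-3,3.3,0,0, 0,-3,3.3,0,0, 0,-3,3.3,0,0, 0,-3,3.3,0,0, 0,-3,3.3,0,0, 0,-3,3.3,0,0, 0,-3,3.3,0,0]'; python3 -c "
from h import *
go([410,-130,190])"
```

```text
clock: 2.0
ee_pos: [408.7, 217.9, 180.5]
eef_rot: [0.792, 0.611, 0.001, -0.002]
force: [-0.1, -0.2, -0.8]
finger_gap: 17.1
p [408.7 217.9 180.5] f [-0.1 -0.2 -0.8] gap 17.1 t 2.0 z [ 0.     0.004 -1.   ] x [0.254 0.967 0.004]
to [ 410 -130  190] tool cm [-33.61   8.95  -1.1 ]
```

```bash
python3 -m creep '[0,-4.2,1.1,-0.1,0, 0,-4.2,1.1,-0.1,0, 0,-4.2,1.1,-0.1,0, 0,-4.2,1.1,-0.1,0, 0,-4.2,1.1,-0.1,0, 0,-4.2,1.1,-0.1,0, 0,-4.2,1.1,-0.1,0, 0,-4.2,1.1,-0.1,0, 0,-1,0.3,0,0, 0,0,0,0,0]'; python3 -c "
from h import *
go([490,-190,150])
s=snapshot('side'); save(s,'side1.png',(290,120,430,225),5)"
```

```text
clock: 3.0
ee_pos: [408.5, -159.7, 189.4]
eef_rot: [0.794, 0.607, 0.005, 0.0]
force: [0.5, 1.0, 0.5]
finger_gap: 0.7
p [ 408.5 -159.7  189.4] f [0.5 1.  0.5] gap 0.7 t 3.0 z [ 0.008  0.006 -1.   ] x [0.262 0.965 0.008]
to [ 490 -190  150] tool cm [-0.82  8.63  3.99]
```

View pics/side1.png

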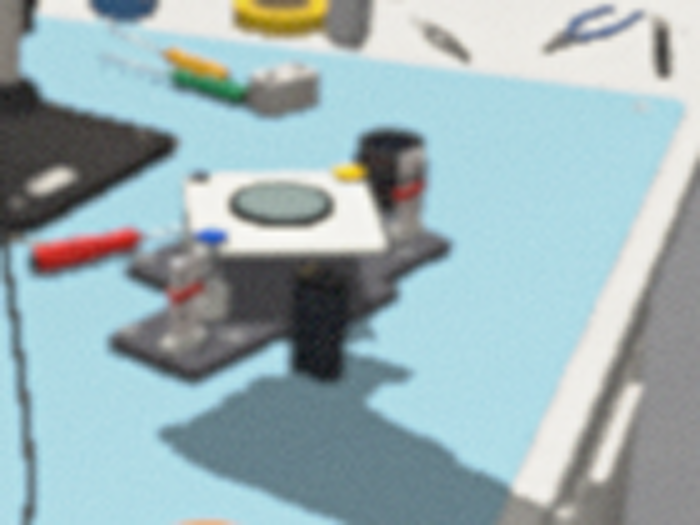

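Both scales are now in view: the blue band at about px (327,178) and the yellow band at about (371.6,158). I'll average several pictures and measure the bands relative to the pads, whose height is known.

```bash
python3 - <<'E'
from h import *
np.set_printoptions(precision=1,suppress=True)
def avg(c,n=12):
    S=[snapshot(c) for _ in range(n)]; s=dict(S[-1]); s["raw"]=S[-1]
    s["image"]=np.mean([a["image"] for a in S],0).astype(np.float32)
    d=np.array([a["range_z"] for a in S]); d[d==0]=np.nan; s["range_z"]=np.nanmedian(d,0); return s
import pickle
out={}
for c in("top","side"):
    s=avg(c); 
    for l in("pad_blue","pointer_blue","mark_blue","pad_yellow","pointer_yellow","mark_yellow"):
        r=place_of(s["raw"],l)
        for q in r[:2]: print(c,l,round(q["p"],2),np.array(q["pixel"]),P(s,q["pixel"]))
    out[c]={k:s[k] for k in("image","range_z","fx","fy","cx","cy","world_from_camera")}
pickle.dump(out,open("avg.pkl","wb"))
im=lambda c,x,y,w,h:cv2.resize(np.clip(out[c]["image"],0,255).astype(np.uint8)[y:y+h,x:x+w,::-1],(400,300),interpolation=cv2.INTER_CUBIC)
cv2.imwrite("pics/avg.png",np.vstack([np.hstack([im("side",312,160,32,24),im("side",352,144,32,24)]),np.hstack([im("top",358,182,32,24),im("top",420,200,32,24)])]))
E
```

```text
top pointer_blue 0.64 [280.7 174.8] [564.1 149.7   9.2]
side pad_blue 0.58 [333.  164.6] [ 503.4 -217.4   64.7]
side pad_blue 0.38 [315.2 261.6] [391.9 254.2  20.6]
side mark_blue 0.28 [334.1 163.2] [ 502.6 -226.5   66. ]
side pad_yellow 0.9 [363.  151.1] [ 455.5 -414.9   43.9]
side pad_yellow 0.67 [366.2 161.7] [ 440.5 -410.6    7. ]
side pointer_yellow 0.86 [374.8 152.5] [ 401.4 -364.5   65.9]<stdin>:6: RuntimeWarning: All-NaN slice encountered
```

View pics/avg.png

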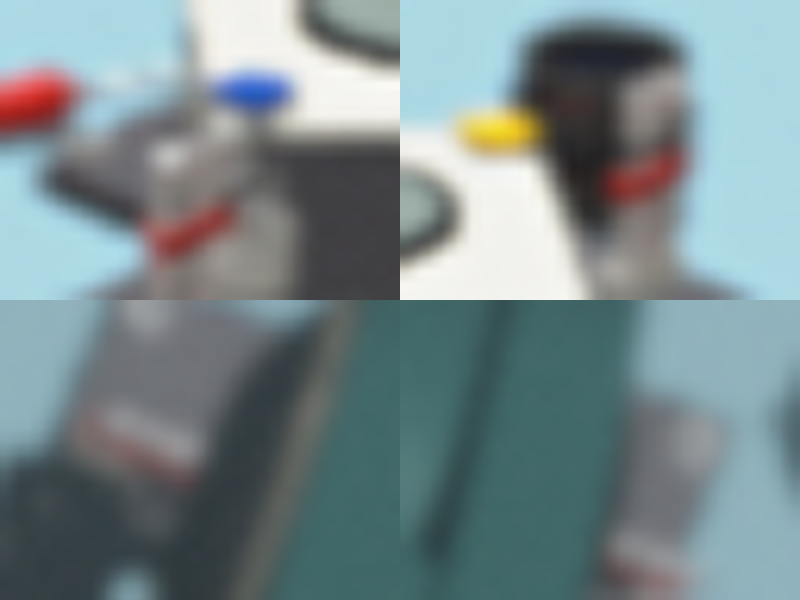

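```bash
cat > tri.py <<'E'
from h import *
import pickle
from scipy.optimize import least_squares
A=pickle.load(open("avg.pkl","rb"))
def proj(s,X):
    c=np.linalg.inv(np.array(s["world_from_camera"]))@np.r_[X,1]; return np.array([s["fx"]*c[0]/c[2]+s["cx"],s["fy"]*c[1]/c[2]+s["cy"]])
def cen(im,box,kind):
    x0,y0,x1,y1=box; a=im[y0:y1,x0:x1].astype(float); r,g,b=a[...,0],a[...,1],a[...,2]
    w={"red":r-np.maximum(g,b),"blue":b-np.maximum(r,g)-25,"yellow":np.minimum(r,g)-b-20}[kind]; w=np.clip(w-15,0,None)
    Y,X=np.mgrid[y0:y1,x0:x1]; return np.array([(w*X).sum(),(w*Y).sum()])/w.sum()
def tri(ps,pt): 
    return least_squares(lambda X:np.r_[proj(A["side"],X)-ps,proj(A["top"],X)-pt],[470,-250,50]).x
E
python3 - <<'E'
from tri import *
np.set_printoptions(precision=2,suppress=True)
S=A["side"]["image"]; T0=cv2.imread("pics/top0.png")[:,:,::-1]; TA=A["top"]["image"]
o={}
o["pb"]=cen(S,(327,163,338,172),"blue"),cen(T0,(380,187,391,198),"blue")
o["py"]=cen(S,(355,149,366,159),"yellow"),cen(T0,(423,204,434,215),"yellow")
o["mb"]=cen(S,(322,174,333,183),"red"),cen(T0,(361,188,377,199),"red")
o["mb2"]=o["mb"][0],cen(TA,(361,188,377,199),"red")
o["my"]=cen(S,(366,154,377,162),"red"),cen(T0,(431,215,446,226),"red")
X={}
for k,(a,b) in o.items():
    x=X[k]=tri(a,b); print(k,a,b,"X",x,"res",proj(A["side"],x)-a,proj(A["top"],x)-b)
m=(X["pb"]+X["py"])/2; d=X["pb"]-X["py"]; d=d[:2]/np.hypot(*d[:2]); ex=np.array([d[1],-d[0]])
print(m,d)
for a,b in(("mb","pb"),("mb2","pb"),("my","py")):
    v=X[a]-X[b]; print(a,"mount offs",v[:2]@ex,v[:2]@d,"dz",v[2], "z",69+v[2])
E
```

```text
pb [331.87 166.7 ] [385.18 191.94] X [ 498.29 -187.82   70.35] res [-0.22 -0.02] [0.06 0.21]
py [359.61 154.03] [428.13 208.96] X [ 444.31 -320.67   70.73] res [-0.31 -0.02] [0.07 0.28]
mb [326.68 178.06] [368.   193.86] X [ 495.67 -134.89   54.04] res [0.26 0.03] [-0.07 -0.25]
mb2 [326.68 178.06] [368.36 193.85] X [ 495.91 -136.06   53.47] res [0.3  0.03] [-0.09 -0.3 ]
my [370.81 157.86] [435.61 220.36] X [ 410.36 -347.53   51.31] res [-0.06 -0.  ] [0.01 0.05]
[ 471.3  -254.24   70.54] [0.38 0.93]
mb mount offs -22.358424831220617 48.04711643982038 dz -16.31226770308161 z 52.68773229691839
mb2 mount offs -21.69778769879391 47.054279231601 dz -16.884006589621883 z 52.11599341037812
my mount offs -21.33527472349705 -37.66508199678793 dz -19.420479429675588 z 49.57952057032441
```

```bash
python3 - <<'E'
from tri import *
np.set_printoptions(precision=2,suppress=True)
S=A["side"]["image"]; T0=cv2.imread("pics/top0.png")[:,:,::-1]; TA=A["top"]["image"]
os_=[cen(S,(327,163,338,172),"blue"),cen(S,(355,149,366,159),"yellow"),cen(S,(322,174,333,183),"red"),cen(S,(366,154,377,162),"red")]
ot=[cen(T0,(380,187,391,198),"blue"),cen(T0,(423,204,434,215),"yellow"),cen(TA,(361,188,377,199),"red")]
def model(p):
    x,y,yaw,a,b,zb,zy=p[:7]; ex=np.array([np.cos(yaw),np.sin(yaw)]); ey=np.array([-ex[1],ex[0]]); c=np.array([x,y])
    return [np.r_[c+70.7*ey,69],np.r_[c-70.7*ey,69],np.r_[c+a*ex+(70.7+b)*ey,zb],np.r_[c+a*ex-(70.7+b)*ey,zy]]
def res(p,pr):
    X=model(p); r=[(proj(A["side"],X[i])+p[7:9]-os_[i])/.2 for i in range(4)]+[(proj(A["top"],X[i])+p[9:11]-ot[i])/.3 for i in range(3)]
    r=list(np.concatenate(r))+list(p[7:11]/.7)
    if pr: r+=[(p[4]-p[3]-64)/pr]
    return np.array(r)
for pr in(0,1.):
    f=least_squares(res,[471,-254,-.39,-20,47,50,46,0,0,0,0],args=(pr,))
    C=np.linalg.inv(f.jac.T@f.jac); print(f.x,"\n sd",np.sqrt(np.diag(C)),"cost",f.cost,"\n",f.fun)
    for q in model(f.x): print(q)
for (u,v) in((327,178),(371,158),(332,167),(360,154)):
    print(u,v,P(A["side"],(u,v)))
im=lambda x,y,w,h,s=1:cv2.resize(np.clip(S*1.0,0,255).astype(np.uint8)[y:y+h,x:x+w,::-1],(400,500),interpolation=cv2.INTER_NEAREST)
cv2.imwrite("pics/nn.png",np.hstack([im(320,164,16,20),im(363,146,16,20)]))
E
```

```text
[ 471.47 -253.91   -0.38  -18.22   46.31   50.48   46.05    0.13   -0.46
   -0.09    0.08] 
 sd [1.68 2.07 0.   0.71 0.86 0.96 1.02 0.5  0.28 0.64 0.52] cost 13.571246076377706 
 [ 0.82 -0.51 -3.    0.3   0.64  0.29  1.48  0.1   0.11  1.97 -1.64  0.18
  1.59 -2.19  0.19 -0.66 -0.13  0.12]
[ 497.53 -188.18   69.  ]
[ 445.41 -319.63   69.  ]
[ 497.66 -138.42   50.48]
[ 411.41 -355.96   46.05]
[ 471.44 -253.83   -0.38  -18.11   46.14   50.36   46.09    0.14   -0.47
   -0.09    0.08] 
 sd [1.68 2.06 0.   0.64 0.72 0.91 1.01 0.5  0.28 0.64 0.52] cost 13.636445480316342 
 [ 0.84 -0.52 -2.9   0.31  0.66  0.31  1.34  0.09  0.05  1.96 -1.72  0.24
  1.72 -2.25  0.21 -0.67 -0.13  0.12  0.25]
[ 497.53 -188.12   69.  ]
[ 445.35 -319.54   69.  ]
[ 497.73 -138.55   50.36]
[ 411.5  -355.74   46.09]
327 178 [ 496.04 -136.63   53.52]
371 158 [ 409.65 -348.41   50.56]
332 167 [ 495.17 -181.83   72.22]
360 154 [ 441.42 -318.77   71.91]
```

View pics/nn.png

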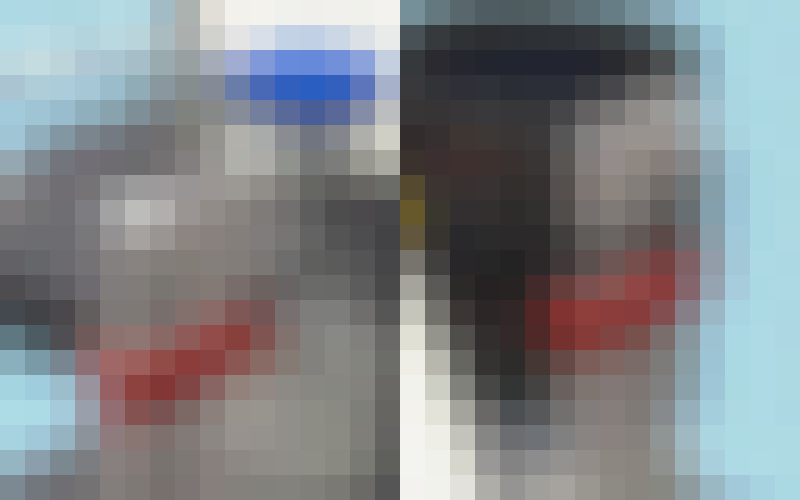

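The fit agrees with itself and with the stated geometry. Blue band z is about 50.4 (pointer drop about 10 mm) and yellow about 46 (drop about 14 mm). Next I go above the blue pad.

```bash
python3 -c "
from h import *
go([498,-188,189],[498,-188,85])"; python3 -m creep '[0,-0.1,3,0,0, 0,-0.1,3,0,0, 0,-0.1,3,0,0, 0,0,0,3,0, 0,0,0,3,0, 0,0,0,0,0]'; python3 -c "
from h import *
go([498,-188,85],[498,-188,76])"
```

```text
p [ 408.7 -158.2  189.3] f [ 0.2  0.4 -0.8] gap 0.1 t 4.85 z [ 0.008  0.006 -1.   ] x [0.259 0.966 0.008]
to [ 498 -188  189] tool cm [-0.57  9.39  0.08]
to [ 498 -188   85] tool cm [-0.08 -0.06 10.4 ]
clock: 5.45
ee_pos: [500.0, -184.5, 128.3]
eef_rot: [0.793, 0.609, 0.006, 0.0]
force: [0.3, -0.1, 0.6]
finger_gap: 0.7
p [ 500.  -184.5  128.3] f [ 0.3 -0.1  0.6] gap 0.7 t 5.45 z [ 0.01   0.007 -1.   ] x [0.257 0.966 0.009]
to [ 498 -188   85] tool cm [-0.43 -0.14  4.33]
to [ 498 -188   76] tool cm [-0.01 -0.01  0.9 ]
```

```bash
python3 -m creep '[0,-0.4,-0.1,2.5,0, 0,0,0,1.5,0, 0,0,0,0.5,0, 0,0,0,0,0, 0,0,0,0,0]'; python3 -c "
from h import *
go([498,-188,72])"
```

```text
clock: 5.95
ee_pos: [500.4, -188.2, 86.3]
eef_rot: [0.793, 0.609, 0.007, 0.002]
force: [-0.9, 0.5, -0.3]
finger_gap: 0.6
p [ 500.4 -188.2   86.3] f [-0.9  0.5 -0.3] gap 0.6 t 5.95 z [ 0.013  0.006 -1.   ] x [0.257 0.966 0.01 ]
to [ 498 -188   72] tool cm [-0.05 -0.26  1.43]
```

```bash
python3 -m creep '[0,0,-0.2,0.6,0, 0,0,0,0.5,0, 0,0,0,0,0, 0,0,0,0,0]'; python3 -m creep '[0,0,0,0.2,0, 0,0,0,0,0, 0,0,0,0,0]'; python3 -m creep '[0,0,0,0.2,0, 0,0,0,0,0, 0,0,0,0,0]';
```

```text
clock: 6.35
ee_pos: [499.6, -187.5, 76.4]
eef_rot: [0.793, 0.61, 0.008, 0.002]
force: [0.5, -0.6, 0.1]
finger_gap: -0.1
clock: 6.65
ee_pos: [499.8, -187.5, 74.4]
eef_rot: [0.793, 0.61, 0.008, 0.003]
force: [-0.4, 0.2, 0.6]
finger_gap: 0.7
clock: 6.95
ee_pos: [499.9, -187.6, 72.3]
eef_rot: [0.793, 0.61, 0.008, 0.003]
force: [0.1, -0.3, 0.9]
finger_gap: 0.6
```

```bash
cat > rd.py <<'E'
from h import *
a=[]
for _ in range(6):
    snapshot("side"); s=state(); a.append(np.r_[s["ee_pos"],s["force"]])
print("avg",np.mean(a,0).round(2),"t",round(s["clock"],2))
E
for i in 1; do python3 -m creep '[0,0,0,0.15,0, 0,0,0,0,0]' >/dev/null; python3 rd.py; done
python3 -m creep '[0,0,0,0.1,0, 0,0,0,0,0]' >/dev/null; python3 rd.py
python3 -m creep '[0,0,0,0.1,0, 0,0,0,0,0]' >/dev/null; python3 rd.py
python3 -m creep '[0,0,0,0.1,0, 0,0,0,0,0]' >/dev/null; python3 rd.py
```

```text
avg [ 5.0001e+02 -1.8758e+02  7.0830e+01  3.5000e-01  3.4000e-01  1.8000e-01] t 7.45
avg [ 5.0013e+02 -1.8761e+02  6.9930e+01  0.0000e+00  1.4000e-01 -2.0000e-02] t 7.95
avg [ 5.0022e+02 -1.8763e+02  6.8990e+01 -1.8000e-01  1.0000e-01  9.0000e-02] t 8.45
avg [ 5.0033e+02 -1.8764e+02  6.8070e+01 -2.5000e-01  1.2000e-01  1.3000e-01] t 8.95
```

```bash
python3 -m creep '[0,0,0,0.1,0, 0,0,0,0,0]' >/dev/null; python3 rd.py
python3 -m creep '[0,0,0,0.1,0, 0,0,0,0,0]' >/dev/null; python3 rd.py; python3 -c "
from h import *
s=snapshot('side'); save(s,'s2.png',(300,130,400,200),6)"
```

```text
avg [ 5.0042e+02 -1.8766e+02  6.7130e+01  3.5000e-01  3.7000e-01  3.5000e-01] t 9.45
avg [ 5.0052e+02 -1.8769e+02  6.6210e+01 -3.1000e-01  0.0000e+00 -5.0000e-02] t 9.95
```

View pics/s2.png

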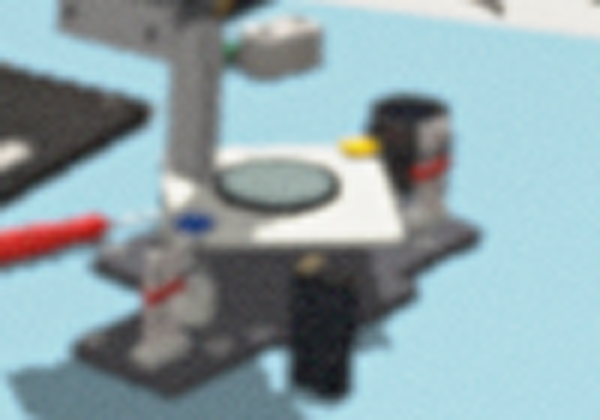

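```bash
python3 - <<'E'
from tri import *
np.set_printoptions(precision=1,suppress=True,linewidth=150)
s=snapshot("side"); st=state(); p=np.array(st["ee_pos"]); print(p,st["finger_gap"],np.array(st["joint_positions"]))
for dz in(0,10,20,40): print(dz,proj(s,p+[0,0,dz]))
for v in range(140,172,3): print(v,P(s,(331,v)),s["image"][v,326:338].mean(1).astype(int))
t=snapshot("top")
i=lambda s,x,y:cv2.resize(s["image"][y:y+60,x:x+60,::-1],(400,400),interpolation=cv2.INTER_CUBIC)
cv2.imwrite("pics/v7.png",np.hstack([i(s,305,125),i(t,360,165)]))
E
```

```text
[ 500.5 -187.7   66.2] 0.31805464171352466 [-0.2  0.5  0.6  2.  -0.4  0.8  1.9]
0 [330.9 167.8]
10 [331.  164.9]
20 [331.1 162. ]
40 [331.2 156.1]
140 [ 498.6 -175.3  164.8] [181 160 138 127 126 124 121 116 105 109 105  94]
143 [ 498.5 -175.9  154.8] [206 192 156 131 123 129 129 118 105 106 135 178]
146 [ 498.6 -176.7  144.6] [199 182 150 129 126 123 119 114 102 112 147 187]
149 [ 497.8 -175.   135.4] [184 177 151 130 126 124 121 111 106 113 144 184]
152 [ 498.1 -176.7  124.7] [204 174 144 131 128 124 121 108 104 114 155 193]
155 [ 497.6 -175.9  115.1] [201 173 141 129 126 122 117 105 110 139 199 234]
158 [ 497.5 -176.5  104.7] [187 180 160 135 121 116 113 106 105 115 128 137]
161 [ 516.6 -236.3   67.7] [197 214 235 244 241 228 185 151 134 109  75  95]
164 [ 510.3 -217.6   65.6] [184 167 189 194 173 150 146 145 151 148 147 128]
167 [ 499.2 -184.2   70.6] [148 139 123 104  84  72  74  71  87 112 140 149]
170 [ 497.2 -178.8   62.8] [103 112 127 137 142 138 115 112 129 139 143 142]
```

View pics/v7.png

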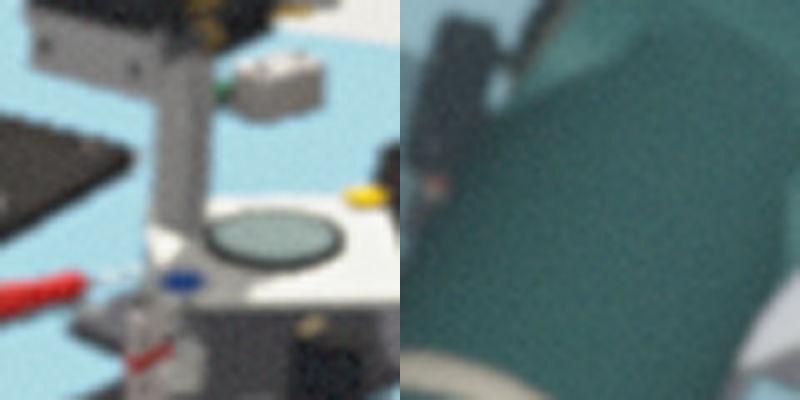

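Measured range puts the fingertips about 30 mm above the pad, although the reported TCP z is 66. The finger end shows at row 159, where the pad is at row 167. So I won't trust the nominal tip height and will descend until the force shows contact.

```bash
python3 -m creep '[0,0,-0.2,0.5,0, 0,0,0,0.5,0, 0,0,0,0.5,0, 0,0,0,0,0, 0,0,0,0,0]'; python3 - <<'E'
from tri import *
s=snapshot("side"); p=state()["ee_pos"]; print(p)
for v in range(158,170): print(v,[P(s,(u,v)).round(0).tolist() for u in (330,332)],s["image"][v,330:334].mean(0).astype(int))
E
```

```text
clock: 10.6
ee_pos: [498.4, -186.9, 49.4]
eef_rot: [0.793, 0.61, 0.009, 0.003]
force: [-0.5, 0.4, 0.0]
finger_gap: 0.8
[ 498.36505248 -186.88343398   49.43898467]
158 [[501.0, -178.0, 104.0], [494.0, -175.0, 106.0]] [126 126 123]
159 [[501.0, -176.0, 101.0], [494.0, -175.0, 102.0]] [124 124 121]
160 [[500.0, -175.0, 98.0], [494.0, -175.0, 99.0]] [123 121 120]
161 [[501.0, -178.0, 93.0], [493.0, -174.0, 96.0]] [121 120 120]
162 [[501.0, -177.0, 91.0], [493.0, -174.0, 93.0]] [121 120 118]
163 [[501.0, -179.0, 86.0], [494.0, -176.0, 89.0]] [119 117 115]
164 [[503.0, -184.0, 80.0], [494.0, -177.0, 85.0]] [110 110 112]
165 [[504.0, -188.0, 75.0], [495.0, -182.0, 79.0]] [ 93  97 113]
166 [[503.0, -187.0, 72.0], [497.0, -187.0, 73.0]] [ 58  76 119]
167 [[501.0, -180.0, 72.0], [495.0, -182.0, 72.0]] [ 43  69 121]
168 [[500.0, -178.0, 70.0], [495.0, -181.0, 69.0]] [ 80  92 122]
169 [[500.0, -177.0, 66.0], [494.0, -180.0, 66.0]] [120 124 132]
```

```bash
python3 -m creep '[0,0,0,0.5,0, 0,0,0,0,0]' >/dev/null; python3 rd.py
for i in 1; do python3 -m creep '[0,0,0,0.2,0, 0,0,0,0,0]' >/dev/null; python3 rd.py; done
python3 -m creep '[0,0,0,0.1,0, 0,0,0,0,0]' >/dev/null; python3 rd.py
python3 -m creep '[0,0,0,0.1,0, 0,0,0,0,0]' >/dev/null; python3 rd.py
```

```text
avg [ 4.9888e+02 -1.8699e+02  4.4750e+01 -1.3000e-01 -1.0000e-02  7.2000e-01] t 11.15
avg [ 4.9906e+02 -1.8689e+02  4.3010e+01 -4.8000e-01  5.3000e-01  2.9400e+00] t 11.65
avg [ 499.09 -186.83   42.05   -0.91    1.09    2.99] t 12.15
avg [ 499.14 -186.77   41.11   -1.37    0.77    3.08] t 12.65
```

```bash
python3 -m creep '[0,0,0,0.2,0, 0,0,0,0,0]' >/dev/null; python3 rd.py; python3 - <<'E'
from tri import *
import pickle
np.set_printoptions(precision=1,suppress=True)
S=[snapshot("side") for _ in range(6)]; B=np.mean([s["image"] for s in S],0); a=A["side"]["image"]
pickle.dump(B,open("b1.pkl","wb"))
yaw=-.38; ex=np.array([np.cos(yaw),np.sin(yaw),0])
for z in(60,52,50,48): print(z,proj(S[0],np.array([497.7,-138.5,z])-8*ex)+[.1,-.5],"mark z:",proj(S[0],[497.7,-138.5,z])+[.1,-.5])
i=lambda m:cv2.resize(np.clip(m,0,255).astype(np.uint8)[164:184,318:340,::-1],(396,400),interpolation=cv2.INTER_CUBIC)
cv2.imwrite("pics/v8.png",np.hstack([i(a),i(B)]))
print(place_of(S[-1],"pointer_blue")[:2],place_of(S[-1],"mark_blue")[:2])
E
```

```text
avg [ 499.25 -186.73   39.19   -1.28    1.4     3.56] t 13.15
60 [328.8 176. ] mark z: [326.8 175.3]
52 [328.7 178.4] mark z: [326.8 177.6]
50 [328.7 179. ] mark z: [326.8 178.2]
48 [328.7 179.5] mark z: [326.8 178.8]
[{'pixel': [329.1, 174.8], 'p': 0.8}] [{'pixel': [265.9, 232.5], 'p': 0.65}]
```

View pics/v8.png

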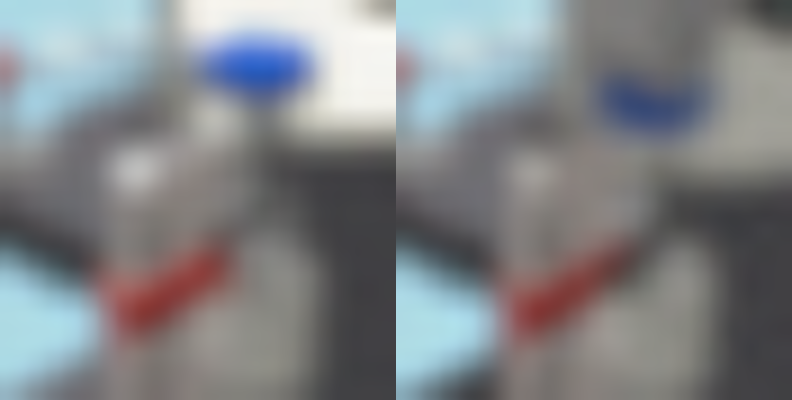

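```bash
python3 -m creep '[0,0,0,0.09,0, 0,0,0,0,0]' >/dev/null; python3 rd.py; python3 - <<'E'
from tri import *
import pickle
np.set_printoptions(precision=0,suppress=True,linewidth=160)
S=[snapshot("side") for _ in range(8)]; B=np.mean([s["image"] for s in S],0); a=A["side"]["image"]
print(state()["clock"])
D=(B-a).mean(2)[172:184,322:336]; print("cols 322..335 rows 172..183"); print(D)
R=lambda m:(m[...,0]-np.maximum(m[...,1],m[...,2]))[174:183,322:336]
print(R(a));print(R(B))
E
```

```text
avg [ 499.29 -186.68   38.33   -1.38    1.68    4.04] t 14.05
14.45
cols 322..335 rows 172..183
[[ -0.  -9. -24. -32. -28. -16.  -8.  -1.  10.  17.  22.  40.  53.  61.]
 [  1.  -4. -12. -18. -11.  -4.   0.   2.   5.   5.   6.  13.  21.  27.]
 [  0.   0.  -1.  -1.  -2.   1.   3.   6.   8.   8.   1.  -6.  -5.   2.]
 [ -0.   0.   1.   2.  -1.   0.   4.  14.  13.  -1. -20. -20.  -9.  -3.]
 [ -1.   0.  -0.  -1.   0.  -2.   2.   7.  -1. -33. -37. -17.  -5.  -1.]
 [ -2.  -5.  -3.  -2.  -3.  -4.  -3.  -5. -19. -31. -19.  -5.   1.  -0.]
 [ -1.  -7.  -6.  -5.  -4.  -3.  -5.  -6. -10.  -8.   2.   7.   6.   2.]
 [  1.  -2.  -3.  -2.  -2.  -0.  -1.  -1.  -2.   0.   5.   6.   2.   0.]
 [ -1.  -3.  -5.  -2.   1.   1.   1.   2.   1.   1.   1.   1.   0.   1.]
 [ -7. -10.  -8.  -2.  -0.  -0.   1.  -0.   0.   0.   1.  -0.   1.   1.]
 [-22. -24. -11.  -0.   0.   0.   2.   2.  -0.  -0.   1.   1.  -0.   1.]
 [-41. -28. -11.  -2.   1.   2.   0.   1.   0.  -1.   1.   1.  -0.   0.]]
[[ -4.  -1.   4.   5.   5.   6.   7.   5.   3.   1.  -0.   0.  -0.  -2.]
 [ -3.  -2.   3.   5.   5.   6.   9.  12.   9.   4.   
[... 488 characters left out ...]
   7.   6.   2.   1.   0.   1.  -0.  -0.]]
[[ -5.  -2.   4.   6.   5.   6.   7.   6.   3.   1.  -0.  -0.  -0.  -1.]
 [ -3.  -1.   4.   5.   5.   7.   9.  14.  12.   7.   2.   0.   0.  -2.]
 [ -2.   2.   6.   5.   9.  16.  26.  34.  34.  18.   2.  -0.  -0.   0.]
 [ -9.  12.  18.  18.  26.  40.  53.  52.  36.  11.   1.  -1.  -0.   1.]
 [-30.   8.  40.  50.  57.  65.  58.  33.  10.   1.  -1.  -1.   0.   0.]
 [-49. -10.  46.  74.  70.  52.  32.  13.   2.  -1.   0.   1.   0.   1.]
 [-54. -19.  33.  52.  37.  21.  12.   7.   3.   1.   0.   1.   0.   1.]
 [-45. -16.  19.  21.  13.   7.   6.   6.   3.   1.   1.   1.   1.   0.]
 [-25.  -4.  10.  10.   6.   6.   8.   6.   3.   1.   0.  -0.   0.   0.]]
```

The pointer shows as a dark line across the right end of the red band, at about (330,177.5), with force about 4 N. It is within the band and slightly above centre. I'll nudge it 0.4 mm, hold, then release.

```bash
python3 -m creep '[0,0,0,0.04,0, 0,0,0,0,0, 0,0,0,0,0, 0,0,0,0,0, 0,0,0,0,0, 0,0,0,0,0, 0,0,0,0,0, 0,0,0,0,0, 0,0,0,0,0, 0,0,0,0,0, 0,0,0,0,0, 0,0,0,0,0, 0,0,0,0,0, 0,0,0,0,0]'
python3 -m creep '[0,0,0,-0.3,0, 0,0,0,-0.4,0, 0,0,0,-0.5,0, 0,0,0,-1,0, 0,0,0,-2,0, 0,0,0,-2,0, 0,0,0,0,0]'; python3 -c "
from h import *
go([446,-320,85],[446,-320,52])"
```

```text
clock: 15.85
ee_pos: [499.3, -186.7, 37.9]
eef_rot: [0.793, 0.61, 0.01, 0.003]
force: [-1.5, 1.6, 4.7]
finger_gap: 0.4
clock: 16.55
ee_pos: [498.1, -188.0, 104.5]
eef_rot: [0.793, 0.609, 0.009, 0.004]
force: [-1.0, 0.2, -0.2]
finger_gap: 0.3
p [ 498.1 -188.   104.5] f [-1.   0.2 -0.2] gap 0.3 t 16.55 z [ 0.02   0.005 -1.   ] x [0.257 0.966 0.01 ]
to [ 446 -320   85] tool cm [-14.12  -1.67   1.78]
to [ 446 -320   52] tool cm [-0.03 -0.06  3.3 ]
```

```bash
python3 -m creep '[0,-3.6,-0.4,0,0, 0,-3.6,-0.4,0,0, 0,-3.6,-0.4,0,0, 0,-2.8,-0.4,0,0, 0,0,0,0,0, 0,0,0,0,0]'; python3 -c "
from h import *
go([446,-320,85],[446,-320,52])"
```

```text
clock: 17.15
ee_pos: [446.8, -318.1, 102.9]
eef_rot: [0.792, 0.611, 0.01, 0.004]
force: [0.7, 0.6, -0.3]
finger_gap: 0.3
p [ 446.8 -318.1  102.9] f [ 0.7  0.6 -0.3] gap 0.3 t 17.15 z [ 0.021  0.006 -1.   ] x [0.254 0.967 0.011]
to [ 446 -320   85] tool cm [-0.22 -0.06  1.79]
to [ 446 -320   52] tool cm [-0.04 -0.06  3.3 ]
```

```bash
python3 -m creep '[0,-0.2,-0.1,2,0, 0,0,-0.05,1.8,0, 0,0,0,0.8,0, 0,0,0,0.3,0, 0,0,0,0,0]'; python3 - <<'E'
from tri import *
import pickle
S=[snapshot("side") for _ in range(8)]; st=state(); print(np.round(st["ee_pos"],1),np.round(st["force"],1),st["clock"])
B=np.mean([s["image"] for s in S],0); pickle.dump(B,open("y0.pkl","wb"))
i=lambda m,x,y:cv2.resize(np.clip(m,0,255).astype(np.uint8)[y:y+24,x:x+24,::-1],(400,400),interpolation=cv2.INTER_CUBIC)
cv2.imwrite("pics/v9.png",np.hstack([i(B,355,144),i(B,318,162)]))
print("blue pad/mark now",[cen(B,(322,174,333,183),"red").round(2),cen(B,(327,163,338,172),"blue").round(2)])
E
```

```text
clock: 17.65
ee_pos: [448.4, -315.4, 52.6]
eef_rot: [0.79, 0.613, 0.011, 0.004]
force: [-0.1, -0.5, 0.3]
finger_gap: 0.4
[ 448.3 -316.1   53. ] [-0.9  0.1  0.9] 18.05
blue pad/mark now [array([326.68, 178.06]), array([331.88, 166.7 ])]
```

View pics/v9.png

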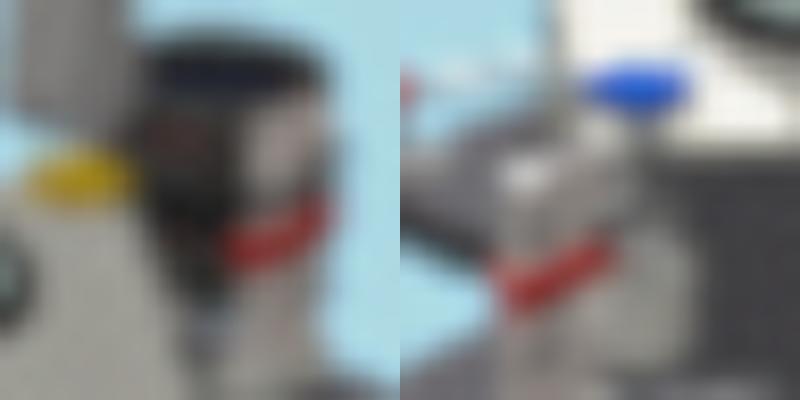

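Blue has sprung back fully: pad and band centroids match the first measurements to 0.01 px. The finger is just above the yellow pad at about (360,154), and the yellow band is at (371,158). Next I centre over the pad and find contact.

```bash
python3 -m creep '[0,-0.45,-0.13,0.3,0, 0,0,0,0.2,0, 0,0,0,0,0]'; python3 rd.py
python3 -m creep '[0,0,0,0.1,0, 0,0,0,0,0]' >/dev/null; python3 rd.py
python3 -m creep '[0,0,0,0.1,0, 0,0,0,0,0]' >/dev/null; python3 rd.py
python3 -m creep '[0,0,0,0.1,0, 0,0,0,0,0]' >/dev/null; python3 rd.py
```

```text
clock: 18.35
ee_pos: [445.8, -320.7, 47.7]
eef_rot: [0.791, 0.612, 0.011, 0.005]
force: [-0.7, 0.8, 0.5]
finger_gap: 0.5
avg [ 4.4596e+02 -3.2066e+02  4.7930e+01 -2.0000e-02 -1.1000e-01 -5.0000e-02] t 18.65
avg [ 4.4623e+02 -3.2058e+02  4.7110e+01 -2.0000e-02  3.0000e-02  1.0000e-02] t 19.15
avg [ 4.4630e+02 -3.2064e+02  4.6180e+01  1.9000e-01 -2.5000e-01  4.9000e-01] t 19.65
avg [ 4.4640e+02 -3.2068e+02  4.5250e+01  1.5000e-01  2.0000e-02  1.2000e-01] t 20.15
```

```bash
for i in 1; do python3 -m creep '[0,0,0,0.07,0, 0,0,0,0,0]' >/dev/null; python3 rd.py; done
python3 -m creep '[0,0,0,0.07,0, 0,0,0,0,0]' >/dev/null; python3 rd.py
python3 -m creep '[0,0,0,0.1,0, 0,0,0,0,0]' >/dev/null; python3 rd.py
python3 -m creep '[0,0,0,0.1,0, 0,0,0,0,0]' >/dev/null; python3 rd.py
```

```text
avg [ 4.4646e+02 -3.2076e+02  4.4650e+01 -3.9000e-01 -1.6000e-01  1.2700e+00] t 20.65
avg [ 4.4647e+02 -3.2085e+02  4.4040e+01 -9.7000e-01 -2.0000e-01  2.0100e+00] t 21.15
avg [ 4.4642e+02 -3.2092e+02  4.3070e+01 -1.1900e+00 -2.1000e-01  2.4800e+00] t 21.65
avg [ 446.39 -320.97   42.12   -1.98   -0.52    2.75] t 22.15
```

```bash
python3 -m creep '[0,0,0,0.2,0, 0,0,0,0.2,0, 0,0,0,0.08,0, 0,0,0,0,0]' >/dev/null; python3 rd.py; cat > yl.py <<'E'
from tri import *
import pickle
np.set_printoptions(precision=0,suppress=True,linewidth=160)
S=[snapshot("side") for _ in range(8)]; B=np.mean([s["image"] for s in S],0); a=pickle.load(open("y0.pkl","rb"))
print("cols 363..378 rows 148..163"); print((B-a).mean(2)[148:164,363:379])
R=lambda m:(m[...,0]-np.maximum(m[...,1],m[...,2]))[153:163,363:379]
print(R(a));print(R(B))
ex=np.array([np.cos(-.38),np.sin(-.38),0])
for z in(60,50,48,46,44): print(z,"ptr",(proj(S[0],np.array([411.4,-355.8,z])-8*ex)+[.1,-.5]).round(1),"mark",(proj(S[0],[411.4,-355.8,z])+[.1,-.5]).round(1))
i=lambda m:cv2.resize(np.clip(m,0,255).astype(np.uint8)[146:166,358:380,::-1],(396,400),interpolation=cv2.INTER_CUBIC)
cv2.imwrite("pics/v10.png",np.hstack([i(a),i(B)]))
E
python3 yl.py
```

```text
avg [ 4.4640e+02 -3.2117e+02  3.7120e+01 -2.0500e+00 -3.8000e-01  4.5600e+00] t 22.85
cols 363..378 rows 148..163
[[ 23.  25.  10.   2.   3.   0.  -1.  -0.   2.  -2.  -0.  -1.  -0.   0.   0.   1.]
 [ 24.  19.   5.   0.  -2.   0.  -0.  -1.   2.  -1.   1.  -1.  -1.   1.   1.  -1.]
 [ 30.  21.   3.  -4.  -2.  -0.   2.   1.   0.   0.   1.  -0.  -0.   0.   0.  -0.]
 [ 44.  28.   6.  -0.  -1.   1.  -1.  -1.  -0.   1.  -1.  -1.  -2.  -1.  -1.  -0.]
 [ 51.  32.   8.  -2.   1.  -1.   0.   1.  -1.  -1.   0.   0.  -0.   1.  -1.  -1.]
 [ 35.  19.   5.  -0.   0.   0.   1.  -1.  -1.   1.   4.  -0.  -0.  -1.   1.  -1.]
 [ 18.   8.   0.  -2.  -1.  -1.   3.   6.  11.  13.  13.   5.   2.  -0.  -0.   1.]
 [  6.   3.   2.  -0.  -2.   3.  16.  25.  31.  34.  24.   9.   3.  -1.  -0.   0.]
 [-15.  -1.   4.   2.   3.   8.  19.  32.  34.  23.  12.   4.   1.  -1.  -0.  -0.]
 [-37. -14.  -2.  -2.  -0.  -2.   2.   8.   9.  -1.  -4.  -2.  -2.  -2.  -1.   1.]
 [-47. -31. -12.  -9.  -9. -12. -14.  -8.  -8. -10.  -9.  -4.  -3.  -1.  -1.   0.]
 [-39. -38. -20. -10.  -8. -10. -12. -10.  -7.  -3.  -4.  -1.  -0.   0.  
[... 1484 characters left out ...]
 -23. -54. -56. -55.]
 [  8.   4.  -0.  -0.   1.   6.  10.  16.  24.  32.  40.  13. -30. -56. -56. -54.]
 [  4.   2.   2.  -0.   4.  14.  25.  29.  35.  35.  22. -11. -46. -58. -56. -55.]
 [  0.  -0.   1.   0.   2.  14.  30.  37.  36.  25.   8. -24. -53. -56. -55. -55.]
 [  1.   1.   1.  -0.   2.   8.  19.  23.  20.  15.   2. -27. -54. -56. -55. -54.]
 [  1.   1.   0.   1.  -0.   3.   8.  11.  10.   8.  -1. -29. -55. -56. -55. -54.]
 [  0.   0.   0.  -0.  -4.  -4.   2.   5.   7.   7.  -4. -36. -58. -55. -54. -54.]]
60 ptr [373. 155.] mark [371. 154.]
50 ptr [373. 157.] mark [371. 157.]
48 ptr [373. 158.] mark [371. 157.]
46 ptr [373. 158.] mark [371. 158.]
44 ptr [373. 159.] mark [371. 158.]
```

View pics/v10.png

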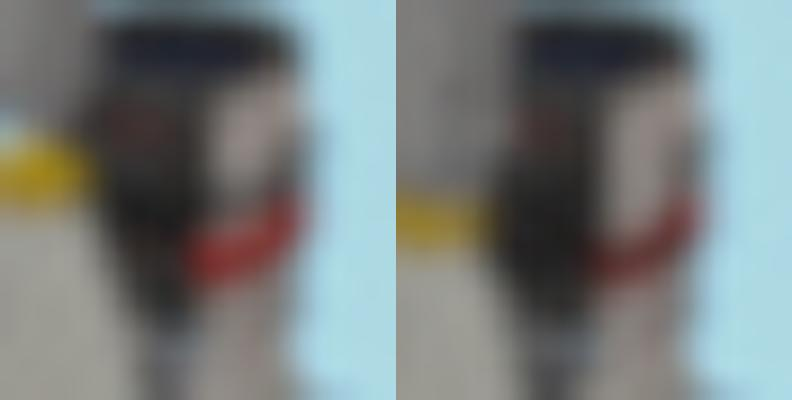

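The yellow pointer is now a dark line over the red band at about (371,158.2). Allowing for the 8 mm parallax it is still slightly above centre, so I'll press about 0.9 mm more, hold, then release.

```bash
python3 -m creep '[0,0,0,0.1,0, 0,0,0,0,0, 0,0,0,0,0, 0,0,0,0,0, 0,0,0,0,0, 0,0,0,0,0, 0,0,0,0,0]'; python3 yl.py | head -18; python3 -m creep '[0,0,0,0,0, 0,0,0,0,0, 0,0,0,0,0, 0,0,0,0,0, 0,0,0,0,0]'
python3 -m creep '[0,0,0,-0.3,0, 0,0,0,-0.4,0, 0,0,0,-0.5,0, 0,0,0,-1,0, 0,0,0,-2,0, 0,0,0,-3,0, 0,0,0,-4,0, 0,0,0,-4,0, 0,0,0,0,0]'
python3 - <<'E'
from tri import *
go([380,-200,200])
S=[snapshot("side") for _ in range(8)]; B=np.mean([s["image"] for s in S],0)
for b,k in(((327,163,338,172),"blue"),((355,149,366,159),"yellow"),((322,174,333,183),"red"),((366,154,377,162),"red")): print(k,cen(A["side"]["image"],b,k).round(2),cen(B,b,k).round(2))
print(np.abs(B-A["side"]["image"]).mean(2)[150:185,315:380].max().round(0))
save(S[-1],"end.png",(290,90,430,225),4)
E
```

```text
clock: 23.95
ee_pos: [446.4, -321.2, 36.0]
eef_rot: [0.791, 0.612, 0.011, 0.006]
force: [-2.6, 0.1, 4.8]
finger_gap: 0.6
cols 363..378 rows 148..163
[[ 24.  24.   9.   0.   2.   2.  -0.   2.   1.   0.   0.  -1.  -0.   1.   1.   0.]
 [ 25.  20.   7.  -1.  -2.  -3.  -1.   0.   2.  -1.   1.  -0.  -1.   0.  -0.  -0.]
 [ 30.  21.   4.  -2.   0.   1.  -1.  -0.  -1.  -0.  -1.  -0.  -1.   1.   0.   0.]
 [ 40.  24.   5.  -0.  -3.   1.  -0.  -0.  -1.   1.   0.  -1.  -1.  -0.  -1.  -1.]
 [ 41.  21.   5.  -2.   1.  -2.  -1.  -1.  -1.  -1.  -1.   0.  -1.   1.  -1.  -1.]
 [ 32.  16.   0.   1.  -0.  -1.   0.  -1.  -1.   2.   3.  -0.  -0.   1.   1.  -1.]
 [ 20.   9.   2.  -1.   0.   0.   2.   8.  11.  12.  14.   6.   2.  -2.  -0.   2.]
 [ 12.   6.   1.   2.   0.   3.  15.  26.  32.  33.  24.  11.   3.  -1.  -1.   1.]
 [-11.  -0.   1.   3.   3.   8.  20.  31.  35.  26.  14.   3.   0.  -1.   0.   0.]
 [-38. -13.  -2.   2.   5.  -0.   6.  10.  11.   4.  -1.  -0.  -3.  -0.  -1.  -0.]
 [-52. -33. -10.  -2.  -4.  -5.  -7.  -9. -10.  -9.  -7.  -4.  -2.   0.  -0.   0.]
 [-46. -41. -19. -12.  -9. -11. -10. -
[... 274 characters left out ...]
-4.  -1.   1.  -0.]
 [-10. -26. -30. -12.  -7.  -8.  -4.  -1.   1.  -1.  -1.  -2.  -1.  -1.  -0.  -1.]]
[[  6.   6.   7.   7.   5.   3.   4.   6.   7.   8.   6.  -6. -37. -58. -57. -54.]
clock: 24.85
ee_pos: [446.4, -321.2, 36.0]
eef_rot: [0.791, 0.612, 0.011, 0.006]
force: [-3.2, -0.3, 4.0]
finger_gap: 0.6
clock: 25.75
ee_pos: [441.7, -321.6, 196.8]
eef_rot: [0.791, 0.612, 0.011, 0.005]
force: [-0.7, -1.0, -0.1]
finger_gap: 0.5
p [ 441.7 -321.6  196.8] f [-0.7 -1.  -0.1] gap 0.5 t 25.75 z [ 0.023  0.005 -1.   ] x [0.251 0.968 0.011]
to [ 380 -200  200] tool cm [10.22 -9.02 -0.4 ]Traceback (most recent call last):
  File "<stdin>", line 3, in <module>
ValueError: 200 camera calls are used up
```

```bash
python3 -m creep '[0,0,0,0,0, 0,0,0,0,0, 0,0,0,0,0, 0,0,0,0,0, 0,0,0,0,0]'; python3 -c "
from cell import *
print(hand_in())"
```

```text
clock: 26.45
ee_pos: [438.6, -318.9, 188.1]
eef_rot: [0.791, 0.612, 0.008, -0.001]
force: [-0.1, -0.7, 0.0]
finger_gap: 0.6
the job is handed in; nothing more can be done
None
```

I pressed the blue pad and then the yellow pad with the shut fingertips, holding each at its red band for more than a second before letting go. I handed the job in at about 26.5 s.

| Pad | Finger travel past contact | Force | Pointer drop from travel | Band centre below rest |
|---|---|---|---|---|
| Blue | about 6.8 mm | about 4–4.7 N | about 10–11.5 mm | about 10 mm (fit 9.6) |
| Yellow | about 8.6 mm | about 4–5 N | about 13–14.5 mm | 13–14 mm |

**Confirmed:**
- **Pointers:** side pictures showed the blue pointer on its band just before the final 0.4 mm nudge, and the yellow pointer on its band during its hold.
- **Blue return:** after release, the blue pad and its red band were back where they started, to within 0.01 px.
- **Clear finish:** the tool ended well above the mount with wrist force near zero.

**Not confirmed, or in disagreement:**
- **Yellow return and loose items:** I used up all 200 camera calls before the final picture. The yellow spring-back and the loose items have no last visual check. Only the force (back to zero) supports the yellow release.
- **Fingertip height:** the fingertips were about 24–30 mm higher than the reported TCP. I therefore measured travel from force contact, not from the nominal height.
- **Pointer position:** image differencing put both pointers slightly above the band centre just before the last nudge. That was within the ±4 mm band, with roughly 1 mm of uncertainty.

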